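# Dip the oil of a gear unit and hold the dipstick up to be read

### The job

The gear unit's dipstick has been wiped and lies on the bench. Push it fully home into the leaning filler tube, so that its grip sits against the mouth of the tube, then draw it right out again and hold it up level, at least 20 cm above the bench, so that the oil mark can be read; finish while still holding it there. Leave the tub, tape measure and pliers where they are.

Things in the scene. Friction and masses are not known exactly. Their poses are not given: they have to be found in the camera images.
- dipstick_grip (a point): Centre of the dipstick's black ribbed grip, a rounded block 56 mm long (x), 22 wide (y), 18 thick (z). x runs along the stick from grip to tip; z points up while it lies flat. At the start the stick lies level on its grip, this point 9 mm above the bench. Grip it across the 22 mm width. It weighs about 70 g (give or take 30 percent) and balances about 10 mm from here towards the tip
- dipstick_shoulder (a point): Point on the stick's axis at the flat front face of the grip (the stop), 28 mm from dipstick_grip; fully home it lies at the centre of the tube's mouth. From here on follow a plug of 12.4 mm diameter, 12 mm long, its 9 mm conical nose, and a 6 mm round steel rod. Axes as dipstick_grip
- dipstick_tip (a point): Tip of the dipstick, on its axis, 138 mm from dipstick_grip and 110 mm from the shoulder. The last 36 mm are a flat blade, 7 mm wide and 2.6 mm thick, with two cross marks. Axes as dipstick_grip
- filler_tube: Straight steel tube fixed in the gear unit. Origin: centre of its open mouth, 130 mm above the bench; z points along the tube's axis, out of the mouth and upwards, leaning 50 degrees from upright (40 above level). Bore 15 mm in diameter and 118 mm deep, outside 24 mm; about 55 mm of it stand outside the housing
- gear_unit: Grey gear unit with electric motor, fixed on the bench. Origin: under the middle of its housing, at bench height. Housing 110 mm long (x), 110 wide (y), 100 high, feet 136 long; the tube leans out over the -x end, its mouth 100 mm from the origin. Motor along +x to 197 mm, 116 wide, 122 high, its terminal box up to 143 mm; output shaft at -y to 90 mm
- dipstick: The whole dipstick, seen as one loose thing; origin on the underside of the grip, 9 mm below dipstick_grip, axes the same
- white_tub: Bystander: shallow white plastic tub, 82 x 116 x 42 mm; origin at the centre of its underside
- tape_measure: Bystander: yellow pocket tape measure, 40 x 80 x 66 mm; origin at the centre of its underside
- pliers: Bystander: combination pliers lying flat, 48 x 181 x 15 mm; origin at the centre of their underside
Things that resemble listed ones, but are neither listed nor needed, are in the scene too. Leave any green look-alike of the dipstick alone.

How it is judged:
By the outcome, as a careful person would: the job done as asked, in the order asked, and still so for the second after the job is handed in, while the arm keeps its last pose, push and grip.
It also fails if it takes over 48 s, if anything falls off the work surface, if the arm or the gripper's body presses on something with over 40 N, if the wrist force passes 120 N, or if a joint passes its speed limit or range.

### The arm

A 6-joint arm with a two-finger parallel gripper is mounted at the origin on a cart in front of the work surface, level with it; the furniture and walls round the work are solid. World frame = base frame: x ahead of the robot, y to its left, z up, the work surface at z = 0. Lengths are in mm, angles in rad, forces in N, time in s.
With the tool pointing down it reaches from about 150 to 775 mm from the base axis. Payload 6.1 kg.
Tool frame: the origin (TCP) lies at the very end of the fingers, on their centre line; the grasp point (between the pads) lies 19 mm behind it (robot.pinch_z is the z of the grasp point in the tool frame, in mm); z points along the fingers, y is the line along which they close (so a half turn about z gives the same grasp; the last joint's range is limited). The gripper opens to 85 mm and grips with 20 to 120 N. Pads are 22 mm wide; open, the fingers measure 114 mm over their backs; the gripper's body (76 mm by 85 mm) begins 54 mm behind the grasp point. The pads swing forward as they close: fully open they stand 13 mm farther back than shut.
Start: joints at [-1.236, 0.126, -0.04, 1.405, 0, 1.571], TCP at [172.498, -495.835, 231.295] pointing down, gripper open.
Joint ranges: [-2.72, 2.72], [-0.95, 1.95], [-1.27, 1.35], [-1.78, 2.02], [-1.46, 1.47], [-3.14, 3.14]. Speed limits (rad/s): [2.39, 2.39, 3.01, 3.14, 3.14, 3.14].

### API

Orientations are given as a 3x3 rotation matrix whose columns are the frame's x, y, z axes.
In Python, from plant import robot gives the robot as it stands.
- The arm moves only by the tool send_rows, never from a script. Its argument "increments" is a list that holds one entry, the list of rows, each a list of 4 numbers: the shift along the tool's x, y, z in cm, then the turn about the tool's z in degrees. A call has 1 to 5 rows; each row is the pose to reach, as a shift and turn from the pose commanded when the call began, along the tool's axes at that moment; what a row does not reach only later rows make up. A row lasts 1/8 s, in which the tool goes at most 62.5 mm and 10.7 degrees, less where a joint would pass 70% of its speed; a pose out of reach is approached as far as the arm can. A call with a gripper value outside its range is refused whole. "fingers" is the opening in per cent of the stroke, from 0 (shut) to 100 (fully open), set as the call begins (left out, the last holds). The fingers move at their own pace and stop on an object; "force" is the grip in N (left out, the last holds). Time passes only in rows, so rows that repeat a pose let the fingers close. It gives the time, the measured TCP pose, the force, the opening and the grip force at its end, in the units of the state.
- robot.state(): the state, without advancing time (a new reading comes with each control period).
- robot.grab_frame(name): name is "side" or "top"; returns a dict with "img" (480x640x3 uint8, red, green, blue), "depth" (480x640 float32, mm along the optical axis (not along the pixel's ray), 0 where there is no reading), "camera_matrix" (3x3 intrinsics, pixels), "k1" (the pictures are not rectified: a ray, as slopes to the right and down, at radius r is drawn at 1 + k1 r^2 times it, then the intrinsics apply), "rvec" (rotation vector, rad) and "tvec" (3), from world to camera coordinates, as OpenCV has them. Camera axes: x right, y down, z forward; pixel columns grow to the right and rows downward; lengths in mm; the calibration is good to about 2 mm. A picture is of the moment at which its call begins.
- robot.hand_in(): hands the job in; it is judged then, once.
Trained networks look in the newest picture that a camera, given by its name, has taken for a name from the list of things; names that differ only in an ending like _2 or _b are one class to them, and where a whole thing is asked for, a point or a joint stands for the part that bears it (a point fixed in the world has none). Each returns a list of dicts, best first, with "score" (0 to 1); they miss things now and then, are a little off and sometimes report something else, mostly with a low value. They report only what shows in the picture. A call takes as long as a camera call. They do not tell look-alikes from the thing itself.
- robot.spot_in(camera, query): "bbox" ([centre column, centre row, width, height] as shares, 0 to 1, of the picture: columns of its width, rows of its height, round what is visible of it).
- robot.pinpoint(camera, query): "position" ([column, row] as shares, 0 to 1, of the picture: columns of its width, rows of its height: a listed point, or the origin of a listed thing).
The state is a dict: "t": time; "qpos": joint angles; "dq": joint speeds; "tau": joint torques, N m; "position": TCP position; "ee_rot": TCP orientation; "contact_force": force on the tool from outside, world axes, zero at the start; "ft_torque": the same for the moment, N m; "finger_gap": finger opening in mm; "grip_force": force on a finger pad.
Only numpy, scipy, OpenCV 4.12 (cv2) and the standard library are available. Lean on these libraries where they do the work, as an engineer would, in place of code of your own. Each camera call takes 0.05 s, during which the arm holds its last target. There are 200 camera calls.

## Working session

There is one attempt and no reset: what is moved stays moved. The work goes in short steps, Python scripts to look and compute and a tool call to move; the robot and the scene stay as the last step left them, time stands still between calls to the robot, and variables do not carry over. Pictures are saved under pics/ and viewed, at most 10 in all, crops included, and the job is handed in when it is done.

Besides the shell and the picture viewer there is one more tool, called as a command line: name --argument value ..., lists and objects as JSON in quotes. send_rows: Moves the arm, as the interface text tells. Its arguments: {"type":"object","properties":{"increments":{"type":"array","items":{"type":"array","items":{"type":"array","items":{"type":"number"}}}},"fingers":{"type":"number"},"force":{"type":"number"}},"required":["increments"]}

```bash
ls; mkdir -p pics
cat > h.py <<'E'
import numpy as np, cv2
from plant import robot
W,H=640,480
def frame(n): return robot.grab_frame(n)
def cam(f):
    R=cv2.Rodrigues(np.array(f["rvec"],float))[0]; return R,np.array(f["tvec"],float).ravel()
def dist(f): return np.array([f["k1"],0,0,0,0],float)
def ray(f,uv):
    R,t=cam(f); p=cv2.undistortPointsIter(np.array([[uv]],float),np.array(f["camera_matrix"],float),dist(f),None,None,(3,50,1e-9)).ravel()
    return -R.T@t, R.T@np.array([p[0],p[1],1.0])
def on_z(f,uv,z):
    o,d=ray(f,uv); return o+d*(z-o[2])/d[2]
def by_depth(f,uv):
    u,v=np.round(uv).astype(int); D=f["depth"][v-1:v+2,u-1:u+2]; D=D[D>0]
    o,d=ray(f,uv); return o+d*np.median(D) if len(D) else None
def two(fa,ua,fb,ub):
    o1,d1=ray(fa,ua);o2,d2=ray(fb,ub)
    s=np.linalg.lstsq(np.c_[d1,-d2],o2-o1,rcond=None)[0]
    a,b=o1+s[0]*d1,o2+s[1]*d2; return (a+b)/2,np.linalg.norm(a-b)
def proj(f,P):
    return cv2.projectPoints(np.array(P,float).reshape(-1,1,3),np.array(f["rvec"],float),np.array(f["tvec"],float),np.array(f["camera_matrix"],float),dist(f))[0].reshape(-1,2)
def save(img,n): cv2.imwrite("pics/"+n,cv2.cvtColor(img,cv2.COLOR_RGB2BGR))
E
python3 - <<'E'
from h import *
np.set_printoptions(precision=1,suppress=True)
s=robot.state(); print(s["t"],s["position"],s["ee_rot"],s["finger_gap"],robot.pinch_z)
F={c:frame(c) for c in("top","side")}
for c in F: save(F[c]["img"],c+"0.png"); R,t=cam(F[c]); print(c,-R.T@t,R[2])
for q in("dipstick_grip","dipstick_shoulder","dipstick_tip","filler_tube","gear_unit","white_tub","tape_measure","pliers"):
    for c in F:
        for r in robot.pinpoint(c,q)[:3]:
            uv=np.array(r["position"])*[W,H]; z={"filler_tube":130}.get(q,9 if "dip" in q else 0)
            print(q,c,uv,round(r["score"],2),on_z(F[c],uv,z),by_depth(F[c],uv))
E
```

```text
pics
0.0 [ 172.4 -495.5  230.5] [[ 0.9  0.3 -0. ]
 [ 0.3 -0.9  0. ]
 [ 0.  -0.  -1. ]] 85.07161204913547 -18.700000000000003
top [ 390.   164.4 1088.4] [ 0.1 -0.  -1. ]
side [158.1 982.1 727.5] [ 0.3 -0.7 -0.6]
dipstick_grip top [270.5 280.1] 0.72 [476.3 253.7   9. ] [475.7 253.   16.7]
dipstick_grip top [201.4 297.7] 0.72 [445. 392.   9.] [444.6 390.4  16.7]
dipstick_grip side [296.6 380.2] 0.92 [448.5 398.9   9. ] [445.5 404.9  16.3]
dipstick_grip side [319.6 315.1] 0.68 [479.6 246.3   9. ] [476.4 253.7  16.3]
dipstick_shoulder top [284.3 286.1] 0.68 [463.5 226.2   9. ] [463.1 225.9  14.8]
dipstick_shoulder top [196.4 286.2] 0.58 [468.2 402.1   9. ] [467.7 400.5  16.5]
dipstick_shoulder side [279.5 374. ] 0.91 [478.2 399.4   9. ] [476.7 402.2  12.5]
dipstick_shoulder side [330. 311.] 0.88 [467.7 228.2   9. ] [465.  234.7  15.2]
dipstick_shoulder side [168.3 326. ] 0.58 [699.8 387.2   9. ] [685.3 403.2  28.3]
dipstick_tip top [193.6 228.9] 0.79 [585.  408.6   9. ] [586.5 410.5   0.6]
dipstick_tip top [331.9 300.7] 0.67 [431.7 131.4   9. ] [432.  131.2   0.6]
dipstick_tip side [374.4
[... 388 characters left out ...]
[521.2 -18.9   0. ] [496.4  49.5  49.7]
white_tub top [304.4 170.3] 0.63 [705.  180.3   0. ] [704.7 180.3   0.9]
white_tub top [399.1 262.4] 0.51 [506.2  -8.3   0. ] [495.6   7.5  99.2]
white_tub side [293.3 202.3] 0.74 [699.3 -85.8   0. ] [694.5 -76.1   6.6]
white_tub side [232.2 265.1] 0.56 [699.5 180.8   0. ] [671.  222.9  38.2]
white_tub side [328.4 312.1] 0.49 [473.  222.7   0. ] [466.  239.6  16.1]
tape_measure top [204.8 176.7] 0.78 [696.4 388.    0. ] [680.  376.   58.1]
tape_measure side [166.9 325.2] 0.69 [710.1 379.2   0. ] [686.5 404.9  31.1]
pliers top [422.6 174.8] 0.9 [688.5 -66.    0. ] [686.1 -64.2   8.7]
pliers side [292.4 207. ] 0.64 [691.9 -66.6   0. ] [688.  -58.8   5.4]
```

View pics/top0.png

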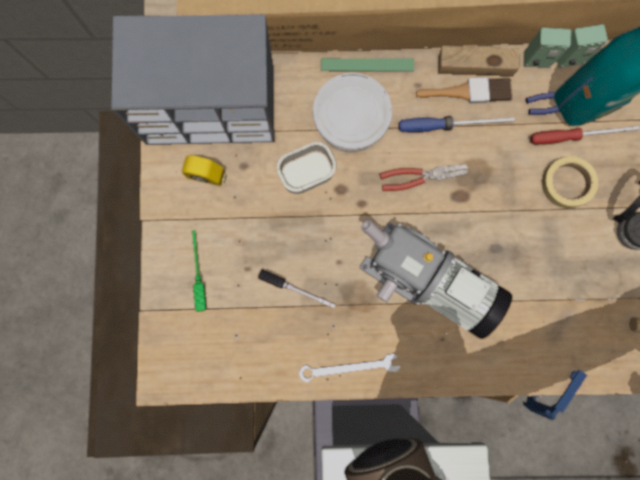

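View pics/side0.png

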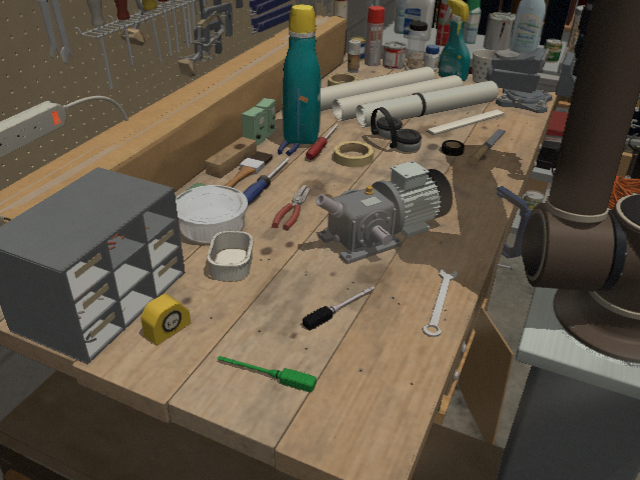

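```bash
cat > m.py <<'E'
from h import *
from scipy.optimize import least_squares
np.set_printoptions(precision=1,suppress=True)
def cloud(f):
    v,u=np.nonzero(f["depth"]>0)
    p=cv2.undistortPointsIter(np.c_[u,v].astype(float).reshape(-1,1,2),np.array(f["camera_matrix"],float),dist(f),None,None,(3,50,1e-9)).reshape(-1,2)
    R,t=cam(f); D=f["depth"][v,u][:,None]
    return (np.c_[p,np.ones(len(p))]*D-t)@R, np.c_[u,v], f["img"][v,u].astype(int)
E
python3 - <<'E'
from m import *
for c in("top","side"):
    f=frame(c); P,uv,C=cloud(f)
    # dipstick grip: dark, raised, near
    d=np.linalg.norm(P[:,:2]-[476,253],axis=1)
    g=(d<45)&(C.sum(1)<150)&(P[:,2]>4)&(P[:,2]<25)
    q=P[g]; r=cv2.minAreaRect(q[:,:2].astype(np.float32)); print(c,"grip n",g.sum(),r,"mean",q.mean(0),"z90",np.percentile(q[:,2],90))
    s=(np.linalg.norm(P[:,:2]-[450,185],axis=1)<75)&(P[:,2]>4)&(P[:,2]<25)
    q=P[s]; m=q[:,:2].mean(0); w=np.linalg.svd(q[:,:2]-m)[2][0]; w*=-np.sign(w[1]); pr=(q[:,:2]-m)@w
    print(" stick n",s.sum(),"mean",m,"head",np.degrees(np.arctan2(w[1],w[0])),"ends",m+w*pr.min(),m+w*pr.max(),np.ptp(pr))
    # unit: footprint
    un=(np.linalg.norm(P[:,:2]-[440,-50],axis=1)<210)&(P[:,2]>112)&(P[:,2]<150)
    print(" box pts",un.sum())
    # tube
    a0=np.array([562,68.])
    def res(x,Q):
        th=x[2]; a=np.array([-np.cos(th)*np.cos(np.radians(40)),-np.sin(th)*np.cos(np.radians(40)),np.sin(np.radians(40))])
        v=Q-np.r_[x[:2],130]; return np.linalg.norm(np.cross(v,a),axis=1)-12
    x=np.r_[a0,np.radians(-125)]
    for it in range(3):
        th=x[2]; a=np.array([-np.cos(th)*np.cos(np.radians(40)),-np.sin(th)*np.cos(np.radians(40)),np.sin(np.radians(40))])
        v=P-np.r_[x[:2],130]; ax=v@a; rr=np.linalg.norm(np.cross(v,a),axis=1)
        k=(ax>-45)&(ax<-6)&(abs(rr-12)<(8 if it<1 else 4))
        x=least_squares(lambda y:res(y,P[k]),x,loss="soft_l1").x
    print(" tube",x[:2],np.degrees(x[2]),k.sum(),"rms",res(x,P[k]).std())
    th=x[2]; a=np.array([-np.cos(th)*np.cos(np.radians(40)),-np.sin(th)*np.cos(np.radians(40)),np.sin(np.radians(40))])
    v=P-np.r_[x[:2],130]; ax=v@a; rr=np.linalg.norm(np.cross(v,a),axis=1)
    k=(rr<15)&(rr>9)&(ax>-30)&(ax<30); print(" axial hist",np.percentile(ax[k],[90,95,98,100]))
    h=f["img"][:,:]; 
    O=proj(f,[np.r_[x[:2],130],np.r_[x[:2],130]-50*a,np.r_[x[:2],130]+60*a]); print(" proj",O.tolist())
    u0,v0=proj(f,[[562,68,130]])[0].astype(int)
    cr=f["img"][v0-35:v0+35,u0-45:u0+45]; save(cv2.resize(cr,None,fx=8,fy=8,interpolation=2),c+"_tube.png"); print(u0,v0)
E
python3 -c "
import cv2,numpy as np
a=cv2.resize(cv2.imread('pics/top_tube.png'),(400,311));b=cv2.resize(cv2.imread('pics/side_tube.png'),(400,311));cv2.imwrite('pics/tubes.png',np.hstack([a,b]))"
```

```text
top grip n 139 ((480.35723876953125, 250.904052734375), (47.40491485595703, 15.005419731140137), 68.78018951416016) mean [482.3 252.9  18.1] z90 20.857061786127804
 stick n 452 mean [455.6 202.3] head -114.26789614668557 ends [478.8 253.7] [419.1 121.2] 145.27157075041688
 box pts 2204
 tube [562.4  68.8] -125.27389890522032 226 rms 1.2759838247935271
 axial hist [-0.9 -0.1  0.6  2.4]
 proj [[366.08424486514855, 224.83139317658762], [381.69875039330395, 239.1242563668899], [346.103656964721, 206.52678249727563]]
366 225
side grip n 387 ((477.80584716796875, 251.3236541748047), (62.93042755126953, 23.730627059936523), 63.57883071899414) mean [478.7 257.9  13.8] z90 17.696484752490857
 stick n 359 mean [459.1 212.4] head -112.86687461800096 ends [476.9 254.4] [423.6 128.1] 137.03714814998838
 box pts 1195
 tube [565.1  71.2] -124.31856556938702 188 rms 1.3606687491192127
 axial hist [-2.8 -1.3 -0.   1.2]
 proj [[318.9464630442711, 198.69755585303326], [335.34829423361373, 207.9413320445393], [297.9360353704967, 186.85713972843527]]
321 198
```

View pics/tubes.png

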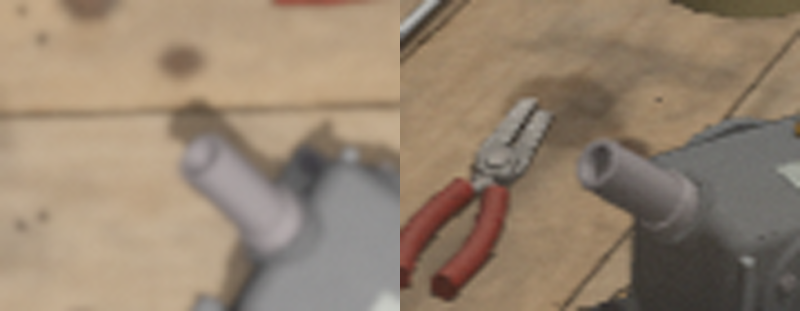

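send_rows --increments '[[[53.7, -60.9, 0, -47.3], [53.7, -60.9, 0, -47.3], [53.7, -60.9, 0, -47.3], [53.7, -60.9, 0, -47.3], [53.7, -60.9, 0, -47.3]]]' --fingers 100 --force 40

```text
t: 1.62
position: [291.0, -204.8, 231.5]
ee_rot: [[0.397, 0.918, 0.001], [0.918, -0.397, -0.001], [-0.0, 0.001, -1.0]]
contact_force: [0.4, 0.0, 0.3]
finger_gap: 85.1
grip_force: 0.0
```

```bash
cat > go.py <<'E'
import sys; from h import *
def go(x,y,z,yaw=None):
    s=robot.state(); R=np.array(s["ee_rot"]); p=np.array(s["position"])
    y0=np.degrees(np.arctan2(R[1,0],R[0,0])); d=R.T@(np.array([x,y,z])-p)/10
    dy=0 if yaw is None else -((yaw-y0+180)%360-180)
    print("t",round(s["t"],2),"p",p.round(1),"yaw",round(y0,1),"F",np.round(s["contact_force"],1),"M",np.round(s["ft_torque"],2),"gap",round(s["finger_gap"],1),round(s["grip_force"],1),"q6",round(s["qpos"][5],2),"tilt",R[:,2].round(3),"-> rows",d.round(2),round(dy,1))
if __name__=="__main__": go(*map(float,sys.argv[1:]))
E
python3 go.py 479.6 256.7 231 66.5
```

```text
t 1.62 p [ 291.  -204.8  231.5] yaw 66.6 F [0.4 0.  0.3] M [-0.07 -0.09  0.03] gap 85.1 0.0 q6 1.37 tilt [ 0.001 -0.001 -1.   ] -> rows [49.85 -1.    0.05] 0.1
```

send_rows --increments '[[[49.8, -1.0, 0, 0], [49.8, -1.0, 0, 0], [49.8, -1.0, 0, 0], [49.8, -1.0, 0, 0], [49.8, -1.0, 0, 0]]]' --fingers 70

```text
t: 2.25
position: [410.0, 84.7, 231.7]
ee_rot: [[0.398, 0.917, 0.001], [0.917, -0.398, -0.0], [0.0, 0.001, -1.0]]
contact_force: [1.1, -0.4, 0.7]
finger_gap: 59.8
grip_force: 0.0
```

send_rows --increments '[[[20, -0.2, 4, 0], [20, -0.2, 10, 0], [20, -0.2, 14, 0], [20, -0.2, 14, 0], [20, -0.2, 14, 0]]]'

```text
t: 2.88
position: [485.9, 267.7, 86.8]
ee_rot: [[0.396, 0.918, -0.006], [0.918, -0.396, -0.003], [-0.005, -0.004, -1.0]]
contact_force: [0.3, -0.7, 0.1]
finger_gap: 59.9
grip_force: 0.0
```

```bash
python3 go.py 479.6 256.7 3 66.5
python3 - <<'E'
from m import *
f=frame("top"); u,v=proj(f,[[465,225,9]])[0].astype(int); save(cv2.resize(f["img"][v-50:v+50,u-67:u+67],(800,600),interpolation=2),"g1.png")
f=frame("side"); u,v=proj(f,[[465,225,9]])[0].astype(int); save(cv2.resize(f["img"][v-50:v+50,u-67:u+67],(800,600),interpolation=2),"g2.png")
E
python3 -c "
import cv2,numpy as np
cv2.imwrite('pics/g12.png',np.hstack([cv2.resize(cv2.imread('pics/g%d.png'%i),(400,300)) for i in (1,2)]))"
```

```text
t 2.88 p [485.9 267.7  86.8] yaw 66.6 F [ 0.3 -0.7  0.1] M [-0.   -0.   -0.02] gap 59.9 0.0 q6 2.48 tilt [-0.006 -0.003 -1.   ] -> rows [-1.21 -0.11  8.39] 0.1
```

View pics/g12.png

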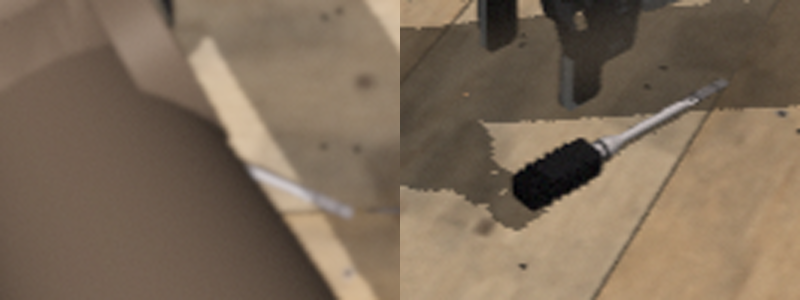

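send_rows --increments '[[[-1.2, -0.1, 4.5, 0], [-1.2, -0.1, 8.0, 0], [-1.2, -0.1, 8.4, 0], [-1.2, -0.1, 8.4, 0], [-1.2, -0.1, 8.4, 0]]]'

```text
t: 3.6
position: [483.3, 256.5, 9.6]
ee_rot: [[0.399, 0.917, 0.003], [0.917, -0.399, 0.002], [0.003, 0.002, -1.0]]
contact_force: [0.6, -0.5, 0.1]
finger_gap: 59.9
grip_force: 0.0
```

send_rows --increments '[[[0, 0, 0, 0], [0, 0, 0, 0], [0, 0, 0, 0], [0, 0, 0, 0], [0, 0, 0, 0]]]' --fingers 0 --force 40

```text
t: 4.22
position: [482.3, 256.3, 8.1]
ee_rot: [[0.399, 0.917, 0.001], [0.917, -0.399, 0.001], [0.001, 0.001, -1.0]]
contact_force: [-0.4, -1.0, 6.0]
finger_gap: 20.8
grip_force: 39.9
```

```bash
python3 go.py 479.6 256.7 3 66.5
```

```text
t 4.22 p [482.3 256.3   8.1] yaw 66.5 F [-0.4 -1.   6. ] M [-0.06  0.16 -0.02] gap 20.8 39.9 q6 2.47 tilt [ 0.001  0.001 -1.   ] -> rows [-0.08 -0.26  0.51] -0.0
```

send_rows --increments '[[[0, 0, 0, 0], [0, 0, 0.2, 0], [0, 0, 0.5, 0], [0, 0, 0.5, 0]]]' --fingers 45

```text
t: 4.72
position: [481.5, 255.8, 1.7]
ee_rot: [[0.399, 0.917, -0.001], [0.917, -0.399, -0.0], [-0.001, -0.001, -1.0]]
contact_force: [-0.5, -0.3, -0.4]
finger_gap: 38.6
grip_force: 0.0
```

send_rows --increments '[[[0, 0, 0, 0], [0, 0, 0, 0], [0, 0, 0, 0], [0, 0, 0, 0]]]' --fingers 0 --force 40

```text
t: 5.22
position: [481.9, 256.1, 2.4]
ee_rot: [[0.399, 0.917, 0.0], [0.917, -0.399, 0.0], [0.0, 0.0, -1.0]]
contact_force: [1.7, 0.4, 1.3]
finger_gap: 21.1
grip_force: 39.3
```

```bash
python3 go.py 479.6 256.7 220 66.5
```

```text
t 5.22 p [481.9 256.1   2.4] yaw 66.5 F [1.7 0.4 1.3] M [ 0.06 -0.06  0.04] gap 21.1 39.3 q6 2.47 tilt [ 0.  0. -1.] -> rows [ -0.03  -0.24 -21.76] -0.0
```

send_rows --increments '[[[0, 0, -5, 0], [0.5, 3, -10, 2], [1.5, 9, -14, 6], [3.1, 15, -15, 11.3], [3.1, 18.3, -15, 11.3]]]'

```text
t: 5.85
position: [664.8, 211.3, 153.5]
ee_rot: [[0.572, 0.821, 0.003], [0.821, -0.572, 0.001], [0.002, 0.002, -1.0]]
contact_force: [-0.3, -0.1, -1.0]
finger_gap: 20.7
grip_force: 39.4
```

send_rows --increments '[[[0, 0, 0, 0], [0, 0, 0, 0]]]'

```text
t: 6.1
position: [661.3, 211.4, 151.5]
ee_rot: [[0.571, 0.821, -0.002], [0.821, -0.571, -0.0], [-0.001, -0.001, -1.0]]
contact_force: [-0.4, -0.6, -0.5]
finger_gap: 21.0
grip_force: 39.4
```

```bash
python3 go.py 662 211 130 55.2
python3 - <<'E'
from m import *
F={c:frame(c) for c in("top","side")}
for q in("dipstick_grip","dipstick_shoulder","dipstick_tip","filler_tube"):
    r={c:robot.pinpoint(c,q)[:2] for c in F}
    for c in r:
        for k in r[c]:
            uv=np.array(k["position"])*[W,H]; print(q,c,uv,round(k["score"],2),by_depth(F[c],uv),on_z(F[c],uv,155))
for c in F:
    u,v=proj(F[c],[[600,120,150]])[0].astype(int); save(cv2.resize(F[c]["img"][v-60:v+60,u-80:u+80],(400,300),interpolation=2),"p_%s.png"%c); print(c,u,v)
cv2.imwrite('pics/p12.png',np.hstack([cv2.imread('pics/p_%s.png'%i) for i in F]))
E
```

```text
t 6.1 p [661.3 211.4 151.5] yaw 55.2 F [-0.4 -0.6 -0.5] M [ 0.03 -0.04 -0.08] gap 21.0 39.4 q6 2.49 tilt [-0.002 -0.    -1.   ] -> rows [0.01 0.08 2.15] -0.0
dipstick_grip top [203.  298.3] 0.87 [443.2 387.2  16.8] [436.4 358.5 155. ]
dipstick_grip side [239.7 205.1] 0.69 [644.  226.7 179. ] [665.3 193.6 155. ]
dipstick_grip side [298.2 380.4] 0.69 [443.4 403.7  15.8] [387.6 516.8 155. ]
dipstick_shoulder top [197.5 283.6] 0.96 [472.8 398.3  16.8] [462.1 368.1 155. ]
dipstick_shoulder side [279.1 375. ] 0.92 [476.5 403.9  12. ] [412.9 519.4 155. ]
dipstick_tip top [194.2 227.5] 0.65 [589.3 409.3   0.8] [561.1 374.6 155. ]
dipstick_tip side [218.7 357.5] 0.63 [582.7 411.7   9.1] [496.5 527.5 155. ]
dipstick_tip side [305.  194.8] 0.57 [ 686.8 -121.3    4.7] [576.8 108.2 155. ]
filler_tube side [318.  201.3] 0.69 [568.4  67.8 121.4] [545.7 118.4 155. ]
top 337 202
side 290 197
```

View pics/p12.png

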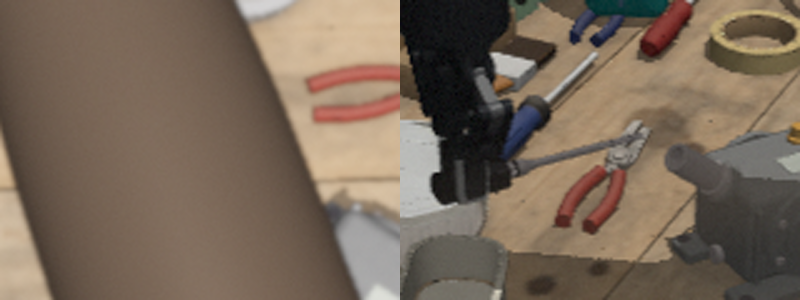

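Run:
```python
from m import *
from scipy.optimize import least_squares
f=frame("side"); T=np.array([661.3,211.4,158.]); h=np.array([-.571,-.821,0])
print(proj(f,[T+h*d for d in(0,24,45,80,142)]).round(1).tolist())
print(proj(f,[[563.7,70,130]]))
save(cv2.resize(f["img"][165:230,225:335],(800,473),interpolation=2),"z.png")
```

```text
[[236.3, 208.9], [248.7, 205.5], [259.4, 202.6], [276.8, 197.8], [306.5, 189.7]]
[[319.9 198.6]]
```

View pics/z.png

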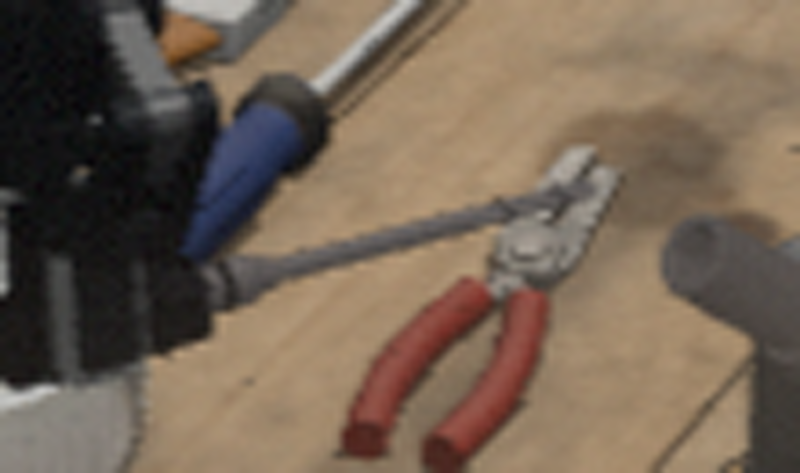

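Run:
```python
from m import *
import itertools
a=frame("top");b=frame("side")
print(on_z(a,[366,224.9],130),on_z(b,[320.4,200.3],130),two(a,[366,224.9],b,[320.4,200.3]))
# ring from depth edge: points near mouth plane in side view
P,uv,C=cloud(b)
k=(uv[:,0]>312)&(uv[:,0]<330)&(uv[:,1]>190)&(uv[:,1]<212)
for v in range(192,212,2): print(v,[int(b["depth"][v,u]) for u in range(310,334,2)])
```

```text
[562.3  69.  130. ] [560.1  75.3 130. ] (array([563.1,  68.6, 125.6]), np.float64(0.014829302249999754))
192 [1440, 1439, 1447, 1439, 1447, 1443, 1443, 1443, 1440, 1440, 1444, 1441]
194 [1432, 1432, 1433, 1434, 1433, 1428, 1163, 1437, 1434, 1434, 1433, 1434]
196 [1425, 1422, 1429, 1425, 1167, 1164, 1154, 1158, 1160, 1424, 1421, 1424]
198 [1421, 1416, 1418, 1417, 1165, 1172, 1172, 1154, 1159, 1165, 1173, 1418]
200 [1414, 1407, 1413, 1165, 1170, 1176, 1171, 1152, 1158, 1158, 1168, 1169]
202 [1403, 1405, 1399, 1170, 1166, 1170, 1154, 1154, 1156, 1160, 1163, 1172]
204 [1394, 1397, 1397, 1396, 1161, 1156, 1157, 1158, 1158, 1158, 1169, 1173]
206 [1388, 1388, 1387, 1394, 1391, 1165, 1161, 1160, 1162, 1163, 1171, 1168]
208 [1381, 1382, 1381, 1382, 1379, 1378, 1382, 1172, 1170, 1170, 1167, 1173]
210 [1372, 1374, 1375, 1375, 1371, 1378, 1378, 1376, 1369, 1174, 1173, 1176]
```

send_rows --increments '[[[0, 0.0, 1.5, 0], [-1.0, 0.0, 2.8, 0], [-2.2, 0.0, 2.8, 0], [-2.2, 0.0, 2.8, 0]]]'

```text
t: 7.25
position: [649.0, 192.6, 124.4]
ee_rot: [[0.572, 0.821, -0.0], [0.821, -0.572, -0.0], [-0.0, -0.0, -1.0]]
contact_force: [0.9, 0.2, 0.1]
finger_gap: 20.7
grip_force: 39.4
```

```bash
python3 go.py 648.7 193.3 123.5 55.2
python3 - <<'E'
from m import *
f=frame("side"); s=robot.state(); T=np.array(s["position"])+[0,0,6.6]; h=np.array([-.571,-.821,0])
x0,y0=280,175
q=(proj(f,[T+h*106,T+h*142,[563.7,70,130]])-[x0,y0])*12.0; print(q.round())
save(cv2.resize(f["img"][y0:y0+40,x0:x0+60],(720,480),interpolation=2),"z2.png")
E
```

```text
t 7.25 p [649.  192.6 124.4] yaw 55.1 F [0.9 0.2 0.1] M [0.06 0.01 0.01] gap 20.7 39.4 q6 2.47 tilt [-0. -0. -1.] -> rows [ 0.04 -0.07  0.09] -0.1
[[235. 343.]
 [434. 287.]
 [478. 283.]]
```

View pics/z2.png

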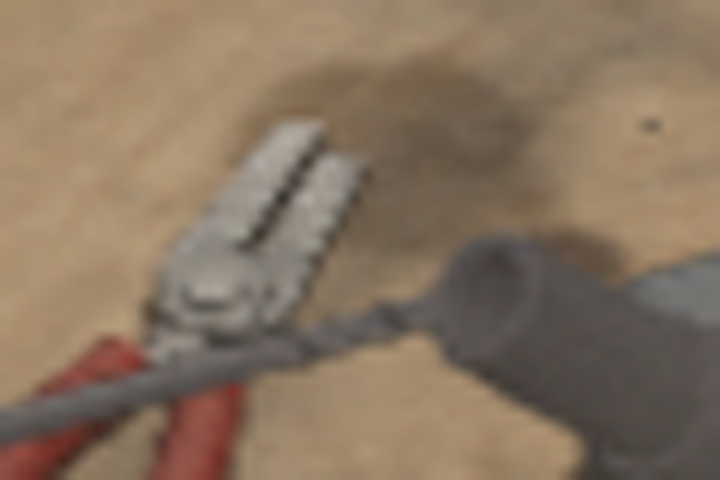

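send_rows --increments '[[[-0.5, -0.0, 0, 0], [-1.1, -0.0, 0, 0], [-1.5, 0.0, 0, 0], [-1.5, 0.0, 0, 0]]]' --force 30

```text
t: 7.8
position: [640.8, 180.8, 124.5]
ee_rot: [[0.571, 0.821, 0.0], [0.821, -0.571, 0.0], [0.0, 0.0, -1.0]]
contact_force: [0.8, -0.0, -1.9]
finger_gap: 20.9
grip_force: 39.4
```

```bash
python3 go.py 642 182 124 55.2
python3 - <<'E'
from m import *
f=frame("side")
x0,y0=280,175
save(cv2.resize(f["img"][y0:y0+40,x0:x0+60],(720,480),interpolation=2),"z3.png")
E
```

```text
t 7.8 p [640.8 180.8 124.5] yaw 55.2 F [ 0.8 -0.  -1.9] M [ 0.05 -0.   -0.01] gap 20.9 39.4 q6 2.45 tilt [ 0.  0. -1.] -> rows [0.17 0.03 0.05] -0.0
```

View pics/z3.png

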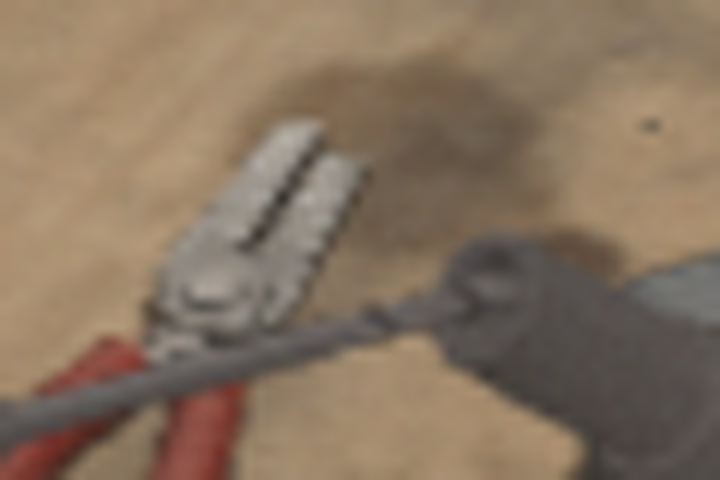

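send_rows --increments '[[[-0.4, 0.0, -1.0, 0], [-0.8, 0.0, -2.1, 0], [-1.3, 0.0, -3.1, 0], [-1.8, 0.0, -4.2, 0], [-1.8, 0.0, -4.2, 0]]]' --force 25

```text
t: 8.48
position: [631.4, 167.1, 168.1]
ee_rot: [[0.571, 0.821, 0.003], [0.821, -0.571, 0.002], [0.004, 0.001, -1.0]]
contact_force: [1.1, 3.5, -1.9]
finger_gap: 20.8
grip_force: 38.4
```

```bash
python3 go.py 642 182 124 55.2
python3 - <<'E'
from m import *
f=frame("side")
x0,y0=220,150
save(cv2.resize(f["img"][y0:y0+80,x0:x0+120],(780,520),interpolation=2),"z4.png")
E
```

```text
t 8.47 p [631.4 167.1 168.1] yaw 55.2 F [ 1.1  3.5 -1.9] M [ 0.75 -0.37 -0.09] gap 20.8 38.4 q6 2.44 tilt [ 0.003  0.002 -1.   ] -> rows [1.81 0.01 4.42] -0.0
```

View pics/z4.png

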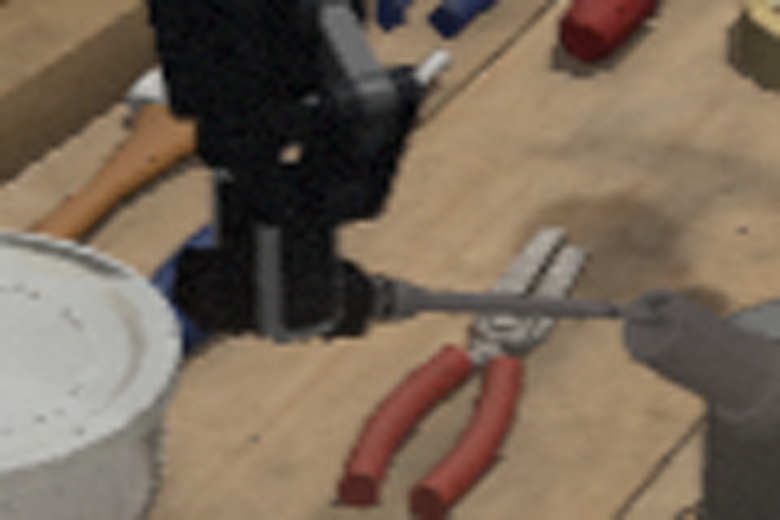

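send_rows --increments '[[[-0.8, 0.0, -0.8, 0], [-1.5, 0.0, -1.6, 0], [-2.4, 0.0, -2.3, 0], [-3.2, 0.0, -3.0, 0], [-3.2, 0.0, -3.0, 0]]]'

```text
t: 9.15
position: [612.0, 139.1, 197.1]
ee_rot: [[0.572, 0.82, 0.0], [0.82, -0.572, -0.001], [-0.0, 0.001, -1.0]]
contact_force: [0.6, 1.5, -1.2]
finger_gap: 21.4
grip_force: 37.1
```

```bash
cat > st.py <<'E'
from m import *
s=robot.state(); p=np.array(s["position"]); d=p-[563.7,70,130]
h=np.array([-.571,-.821]); 
print("t",round(s["t"],2),"s",round(d[:2]@h,1),"lat",round(d[:2]@[.821,-.571],1),"z+6.6",round(d[2]+6.6,1),"F along h",np.round([np.array(s["contact_force"])[:2]@h,np.array(s["contact_force"])[:2]@[.821,-.571],s["contact_force"][2]],1),"M",np.round(s["ft_torque"],2),s["finger_gap"],s["grip_force"])
E
python3 st.py
python3 - <<'E'
from m import *
# angle of the rod in the side picture vs model
f=frame("side"); s=robot.state(); T=np.array(s["position"])+[0,0,6.6]; h=np.array([-.571,-.821,0])
for ph in (25,30,35,40,45):
    c,sn=np.cos(np.radians(ph)),np.sin(np.radians(ph)); print(ph,proj(f,[T+d*(h*c-np.array([0,0,sn])) for d in(32,60,100,142)]).round(1).tolist())
g=cv2.cvtColor(f["img"],cv2.COLOR_RGB2GRAY)
u,v=proj(f,[T])[0].astype(int); x0,y0=u-30,v-35; print(x0,y0)
save(cv2.resize(f["img"][y0:y0+80,x0:x0+120],(780,520),interpolation=2),"z5.png")
E
```

```text
t 9.15 s -84.3 lat 0.2 z+6.6 73.7 F along h [-1.5 -0.3 -1.2] M [ 0.6 -0.3 -0. ] 21.377057627709785 37.07027971744537
25 [[294.2, 177.7], [306.3, 180.2], [323.0, 183.6], [339.8, 187.0]]
30 [[293.5, 179.0], [305.1, 182.7], [321.1, 187.7], [337.1, 192.7]]
35 [[292.8, 180.4], [303.8, 185.1], [318.8, 191.6], [333.9, 198.2]]
40 [[292.0, 181.7], [302.3, 187.5], [316.3, 195.5], [330.4, 203.5]]
45 [[291.1, 182.9], [300.6, 189.8], [313.6, 199.2], [326.6, 208.6]]
249 139
```

View pics/z5.png

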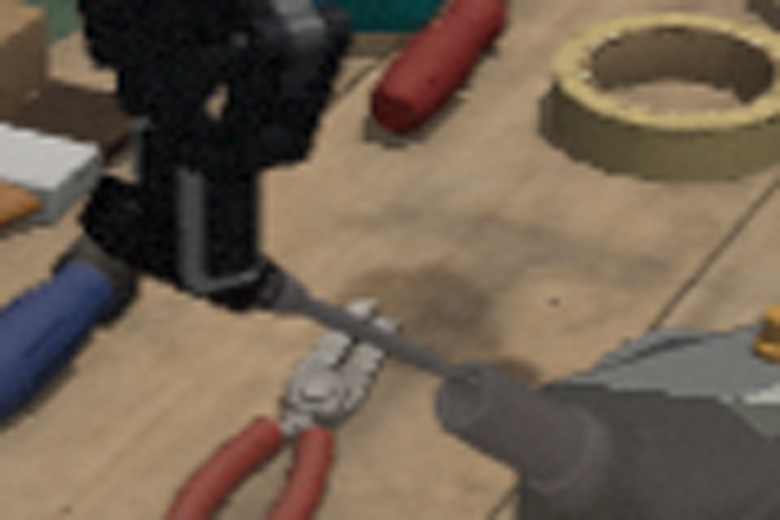

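send_rows --increments '[[[-0.6, 0.0, 0.6, 0], [-1.2, 0.0, 1.2, 0], [-1.8, 0.0, 1.75, 0], [-2.3, 0.0, 2.2, 0], [-2.3, 0.0, 2.2, 0]]]'

```text
t: 9.82
position: [598.8, 120.6, 173.9]
ee_rot: [[0.571, 0.821, -0.001], [0.821, -0.571, -0.0], [-0.001, -0.001, -1.0]]
contact_force: [0.6, -0.1, -0.9]
finger_gap: 21.3
grip_force: 37.1
```

```bash
python3 st.py
```

```text
t 9.82 s -61.6 lat -0.1 z+6.6 50.5 F along h [-0.3  0.5 -0.9] M [0. 0. 0.] 21.32461457268549 37.062233090400696
```

send_rows --increments '[[[-0.55, 0.0, 0.45, 0], [-1.1, 0.0, 0.9, 0], [-1.6, 0.0, 1.3, 0], [-2.1, 0.0, 1.7, 0], [-2.1, 0.0, 1.7, 0]]]'

```text
t: 10.45
position: [586.8, 103.5, 156.9]
ee_rot: [[0.571, 0.821, -0.001], [0.821, -0.571, -0.0], [-0.0, -0.0, -1.0]]
contact_force: [-0.5, -0.9, -1.0]
finger_gap: 20.9
grip_force: 37.1
```

```bash
python3 st.py
```

```text
t 10.45 s -40.7 lat -0.1 z+6.6 33.5 F along h [ 1.  0. -1.] M [ 0. -0. -0.] 20.90406357191659 37.05972075462341
```

send_rows --increments '[[[-0.25, 0.0, 0.2, 0], [-0.5, 0.0, 0.4, 0], [-0.8, 0.0, 0.65, 0], [-0.8, 0.0, 0.65, 0]]]'

```text
t: 10.95
position: [582.4, 97.1, 150.6]
ee_rot: [[0.571, 0.821, -0.0], [0.821, -0.571, -0.0], [-0.0, -0.0, -1.0]]
contact_force: [0.3, -0.4, -1.1]
finger_gap: 20.9
grip_force: 37.1
```

```bash
python3 st.py
```

```text
t 10.95 s -33.0 lat -0.1 z+6.6 27.2 F along h [ 0.2  0.5 -1.1] M [-0. -0.  0.] 20.87427420394719 37.065855860710144
```

send_rows --increments '[[[-0.2, 0.0, 0.15, 0], [-0.4, 0.0, 0.35, 0], [-0.6, 0.0, 0.5, 0], [-0.6, 0.0, 0.5, 0]]]'

```text
t: 11.45
position: [579.3, 92.2, 146.1]
ee_rot: [[0.571, 0.821, 0.001], [0.821, -0.571, -0.0], [0.0, 0.001, -1.0]]
contact_force: [0.2, -0.4, 1.2]
finger_gap: 21.1
grip_force: 37.3
```

```bash
python3 st.py
```

```text
t 11.45 s -27.1 lat 0.1 z+6.6 22.7 F along h [0.3 0.4 1.2] M [-0.1  0.  -0. ] 21.10263086776164 37.309978008270264
```

send_rows --increments '[[[-0.1, 0.0, 0.08, 0], [-0.2, 0.0, 0.17, 0], [-0.3, 0.0, 0.25, 0], [-0.3, 0.0, 0.25, 0]]]'

```text
t: 11.95
position: [578.7, 91.1, 145.1]
ee_rot: [[0.571, 0.821, 0.004], [0.821, -0.571, 0.003], [0.004, 0.002, -1.0]]
contact_force: [0.7, 3.9, 8.0]
finger_gap: 21.2
grip_force: 38.2
```

```bash
python3 st.py
```

```text
t 11.95 s -25.9 lat 0.3 z+6.6 21.7 F along h [-3.6 -1.6  8. ] M [ 0.8  0.  -0. ] 21.172786053950773 38.18604290485382
```

send_rows --increments '[[[-0.15, 0.0, 0.08, 0], [-0.3, 0.0, 0.15, 0], [-0.45, 0.0, 0.2, 0], [-0.45, 0.0, 0.2, 0], [-0.45, 0.0, 0.2, 0]]]'

```text
t: 12.58
position: [575.0, 86.0, 141.3]
ee_rot: [[0.571, 0.821, -0.0], [0.821, -0.571, -0.0], [-0.0, 0.0, -1.0]]
contact_force: [-0.1, -0.6, 3.2]
finger_gap: 21.0
grip_force: 37.6
```

```bash
python3 st.py
python3 - <<'E'
from m import *
f=frame("side")
for q in("dipstick_shoulder","filler_tube","dipstick_grip"):
    for k in robot.pinpoint("side",q)[:3]:
        print(q,(np.array(k["position"])*[W,H]).round(1),round(k["score"],2))
# black grip / grey tube boundary along the axis in image
a=np.array([-.766*-.571,-.766*-.821,.643])
m=np.array([563.7,70,129.])
for d in range(-16,24,2):
    u,v=proj(f,[m+a*d])[0]; print(d,np.round([u,v]),f["img"][int(round(v)),int(round(u))].tolist(),end="; ")
E
```

```text
t 12.57 s -19.6 lat 0.1 z+6.6 17.9 F along h [0.5 0.3 3.2] M [-0.1 -0.   0. ] 21.020126405843616 37.56388306617737
dipstick_shoulder [283.9 376. ] 0.61
dipstick_shoulder [319.2 198.7] 0.55
filler_tube [319.4 202. ] 0.67
dipstick_grip [296.6 378.9] 0.72
dipstick_grip [309.9 194.4] 0.7
-16 [325. 202.] [76, 72, 69]; -14 [325. 202.] [76, 72, 69]; -12 [324. 201.] [80, 76, 73]; -10 [323. 201.] [85, 80, 76]; -8 [323. 201.] [85, 80, 76]; -6 [322. 200.] [57, 53, 48]; -4 [321. 200.] [60, 54, 52]; -2 [321. 199.] [38, 35, 31]; 0 [320. 199.] [35, 33, 28]; 2 [319. 199.] [49, 45, 45]; 4 [318. 198.] [29, 27, 24]; 6 [318. 198.] [29, 27, 24]; 8 [317. 197.] [32, 28, 24]; 10 [316. 197.] [36, 31, 28]; 12 [316. 197.] [36, 31, 28]; 14 [315. 196.] [30, 28, 26]; 16 [314. 196.] [31, 30, 26]; 18 [314. 196.] [31, 30, 26]; 20 [313. 195.] [33, 27, 28]; 22 [312. 195.] [27, 23, 21];
```

send_rows --increments '[[[-0.1, 0.0, 0.08, 0], [-0.2, 0.0, 0.16, 0], [-0.3, 0.0, 0.24, 0], [-0.3, 0.0, 0.24, 0]]]'

```text
t: 13.28
position: [573.7, 84.1, 139.6]
ee_rot: [[0.571, 0.821, 0.001], [0.821, -0.571, 0.001], [0.002, 0.001, -1.0]]
contact_force: [0.8, 0.6, 6.2]
finger_gap: 21.1
grip_force: 38.0
```

```bash
python3 st.py
```

```text
t 13.28 s -17.3 lat 0.2 z+6.6 16.2 F along h [-0.9  0.3  6.2] M [ 0.1 -0.1  0. ] 21.06219213313715 37.96507000923157
```

Run:
```python
from m import *
f=frame("side"); g=cv2.cvtColor(f["img"],cv2.COLOR_RGB2GRAY)
print("     "+" ".join("%3d"%u for u in range(300,336)))
for v in range(184,214): print(v,":"," ".join("%3d"%x for x in g[v,300:336]))
D=f["depth"]
print()
for v in range(188,212): print(v,":"," ".join("%4d"%x for x in D[v,302:334]))
```

```text
300 301 302 303 304 305 306 307 308 309 310 311 312 313 314 315 316 317 318 319 320 321 322 323 324 325 326 327 328 329 330 331 332 333 334 335
184 : 128 108  67  39  13  10  14  17  13  21  24  18  15  22  14  17  21  16  21  16  13  24  20  20  21  36  60  76 103 134 139 143 146 147 144 144
185 :  99 103  61  30  19  15  16  16  24  31  47  43  32  25  14  21  14  19  17  24  14  27  46  62  90 113 122 128 132 136 139 143 147 125 108 142
186 :  26  44  50  27  20  21  17  20  17  39  62  68  55  28  20  17  19  20  22  18  21  61  90  94 105 119 124 125 132 135 141 139 145 144 142 138
187 :  15  18  14  11  19  19  23  16  20  43  62  68  59  29  22  23  22  19  19  19  22  58  90 100 111 123 125 128 132 137 140 139 139 137 141 139
188 :  18  14  18  23  16  21  14  21  21  42  68  69  61  28  22  26  25  23  22  23  27  61  92 101 107 118 124 130 134 138 142 141 139 142 140 140
189 :  17  24  20  17  22  18  23  20  12  44  64  67  60  28  24  26  21  22  26  21  31  64  94 102 109 114 123 130 135 137 138 134 142 139 140 134
190 :  24  31  35  31  22  17  20  21  20  42  64  70  6
[... 6828 characters left out ...]
3 1166 1170 1167 1167 1170 1173 1174
208 : 1380 1380 1378 1379 1383 1380 1377 1384 1375 1382 1379 1383 1380 1381 1383 1383 1380 1384 1374 1387 1380 1168 1169 1164 1166 1166 1166 1169 1169 1171 1172 1174
209 : 1378 1379 1373 1375 1375 1381 1377 1378 1381 1382 1380 1373 1376 1382 1375 1379 1380 1379 1373 1379 1378 1377 1377 1173 1176 1173 1172 1173 1169 1173 1176 1177
210 : 1369 1371 1376 1377 1372 1375 1375 1371 1372 1374 1369 1370 1376 1376 1379 1369 1373    0 1374 1372 1377 1374 1377 1380 1374 1177 1172 1179 1178 1181 1177 1174
211 : 1373 1370 1373 1370 1372 1366 1366 1369 1371 1372 1373 1371 1371 1375 1373 1373 1375 1371 1373 1375 1373 1374 1371 1371 1374 1369 1372 1179 1178 1179 1176 1174
```

Run:
```python
from m import *
f=frame("side")
h=np.array([-.571,-.821,0]);z=np.array([0,0,1.]);l=np.array([.821,-.571,0]);a=-.766*h+.643*z;n=.643*h+.766*z
M=np.array([563.7,70,130.]); off=np.array([320,200.3])-proj(f,[M])[0]; print(off)
th=np.linspace(0,2*np.pi,9)
print("ring",(proj(f,[M+12*(np.cos(t)*n+np.sin(t)*l) for t in th])+off).round(1).tolist())
for d in (0,3,6,9): print(d,(proj(f,[M+a*d-11*l+k*n for k in(9,4,0,-4,-9)]+[M+a*d+k*l-9*n for k in(-5,0,5,11)])+off).round(1).tolist())
```

```text
[0.1 1.7]
ring [[323.6, 195.2], [320.3, 194.7], [316.8, 197.5], [315.2, 201.9], [316.4, 205.4], [319.7, 206.0], [323.2, 203.2], [324.8, 198.7], [323.6, 195.2]]
0 [[325.7, 199.1], [324.2, 201.2], [322.9, 202.9], [321.7, 204.7], [320.2, 206.8], [318.6, 205.4], [317.3, 204.1], [316.0, 203.0], [314.4, 201.5]]
3 [[324.7, 198.5], [323.1, 200.6], [321.9, 202.4], [320.7, 204.1], [319.2, 206.2], [317.6, 204.8], [316.3, 203.6], [315.0, 202.4], [313.4, 201.0]]
6 [[323.6, 197.9], [322.1, 200.1], [320.9, 201.8], [319.7, 203.5], [318.2, 205.7], [316.6, 204.2], [315.3, 203.0], [313.9, 201.8], [312.4, 200.4]]
9 [[322.6, 197.3], [321.1, 199.5], [319.9, 201.2], [318.7, 202.9], [317.1, 205.1], [315.5, 203.6], [314.2, 202.4], [312.9, 201.2], [311.3, 199.8]]
```

Run:
```python
from m import *
f=frame("side"); g=cv2.cvtColor(f["img"],cv2.COLOR_RGB2GRAY)
print("     "+" ".join("%3d"%u for u in range(278,310)))
for v in range(174,203): print(v,":"," ".join("%3d"%x for x in g[v,278:310]))
h=np.array([-.571,-.821,0]);z=np.array([0,0,1.]);l=np.array([.821,-.571,0]);a=-.766*h+.643*z;n=.643*h+.766*z
M=np.array([563.7,70,130.]); off=np.array([.1,1.7])
for d in (0,3,6,9): print(d,(proj(f,[M+a*(d+56)+k*l+j*n for k,j in((-11,9),(-11,0),(-11,-9),(0,-9),(11,-9),(11,0),(11,9),(0,9))])+off).round(1).tolist())
P,uv,C=cloud(f)
ax=(P-M)@a; la=(P-M)@l; nn=(P-M)@n
k=(C.sum(1)<150)&(np.abs(uv-[314,202]).max(1)<7)&(uv[:,1]>199)
for u in range(308,322): 
    q=k&(uv[:,0]==u)
    if q.any(): print(u,uv[q,1],ax[q].round(),la[q].round(),nn[q].round())
k=(np.abs(uv-[326,203]).max(1)<7)&(C.sum(1)>150)&(np.hypot(la,nn)<16); print("tube ax max",np.percentile(ax[k],[80,90,95,100]),"r",np.median(np.hypot(la,nn)[k]))
```

```text
278 279 280 281 282 283 284 285 286 287 288 289 290 291 292 293 294 295 296 297 298 299 300 301 302 303 304 305 306 307 308 309
174 :  96 105 141 139 142 142 141 139 140 141 143 147 147 151 149 144 138 137 140 140 140 121  63  16   8  10  17  22  19  15  19  16
175 : 110 132 139 141 141 141 138 138 141 144 145 146 144 145 146 143 142 139 138 137 139 122  66  21  16  13  17  14  21  16  19  16
176 : 138 139 142 139 140 138 140 142 142 146 148 145 146 144 142 138 138 140 141 142 142 141 124  65  25  16  20  16  17  21  20  19
177 : 140 141 141 141 142 139 139 140 143 146 146 144 141 139 136 137 138 141 143 147 149 148 146 129  83  53  41  18  19  17  18  15
178 : 142 143 142 143 142 142 141 146 145 144 144 144 140 140 135 136 139 141 146 148 149 149 146 126  80  66  46  35  20  16  11  16
179 : 144 144 143 143 148 145 145 145 146 145 143 141 137 140 139 140 143 145 148 150 148 143 142 125  70  40  19  12  17  14  13  13
180 : 141 142 141 143 145 144 142 145 143 145 141 139 137 141 145 144 142 145 148 149 145 142 143 123  71  40  18   6  15  16  13  16
181 : 139 139 139 141 140 141 142 
[... 3465 characters left out ...]
2.  -9.] [-12. -14.]
309 [200 201] [31. 28.] [-12.  -9.] [-11. -13.]
311 [202] [22.] [-9.] [-13.]
313 [202 203] [24. 18.] [-17. -11.] [ -9. -12.]
314 [200 202 203] [30. 15. 14.] [-22.  -8.  -9.] [ -4. -10. -11.]
315 [200 202 203 204] [25. 15. 14.  7.] [-19. -10. -11.  -5.] [ -4.  -9. -10. -13.]
316 [202 203 204] [13. 10.  8.] [-11. -10.  -9.] [ -8. -10. -11.]
317 [201 202 203 204] [21. 10. 10.  4.] [-21. -10. -12.  -7.] [ -4.  -7.  -8. -11.]
318 [201 202 203 204] [12.  7. 10.  7.] [-12.  -9. -14. -12.] [-4. -6. -7. -9.]
319 [201 202 203] [8. 7. 5.] [-10. -11. -11.] [-3. -5. -7.]
320 [200 201 202] [8. 5. 3.] [-12.  -9.  -9.] [-0. -3. -4.]
tube ax max [-3.1 -1.7  0.2  3. ] r 11.275342521211133
```

send_rows --increments '[[[0, 0, 0, 0], [0, 0, 0, 0], [0.4, 0, -0.35, 0], [1.0, 0, -0.8, 0], [1.0, 0, -0.8, 0]]]' --fingers 45

```text
t: 14.05
position: [579.6, 92.5, 147.4]
ee_rot: [[0.571, 0.821, 0.001], [0.821, -0.571, 0.0], [0.001, 0.001, -1.0]]
contact_force: [0.6, -0.4, -0.1]
finger_gap: 38.2
grip_force: 0.0
```

```bash
cat > im.py <<'E'
from m import *
f=frame("side"); g=cv2.cvtColor(f["img"],cv2.COLOR_RGB2GRAY)
print("     "+" ".join("%3d"%u for u in range(288,330)))
for v in range(176,210): print(v,":"," ".join("%3d"%x for x in g[v,288:330]))
E
python3 st.py; python3 im.py
```

```text
t 14.05 s -27.5 lat 0.2 z+6.6 24.0 F along h [-0.   0.8 -0.1] M [-0.  0.  0.] 38.22518131885685 0.0
     288 289 290 291 292 293 294 295 296 297 298 299 300 301 302 303 304 305 306 307 308 309 310 311 312 313 314 315 316 317 318 319 320 321 322 323 324 325 326 327 328 329
176 : 148 146 146 145 141 138 121  69  30  14  10  14  14  15  13  16  22  13  16   9   9  17  20  66 100  83  13  16  15  11  11  16  10  15  13  20  18  14  11  18  78 124
177 : 147 147 142 140 136 137 119  68  28  16  10   8  14  13  13  17  16  15  16  15  19  12  15  36  42  18   9  16  16  14  17  17  20  18  22  21  14  18  17  32  84 124
178 : 145 142 142 141 134 136 121  68  31  15  14  10   7  16  14  16  18  12  14  13  13  14  14  20  16  19  16  19  13  19  13  24  24  24  25  25  17  19  14  63 106 121
179 : 142 141 139 137 140 143 126  68  33   9  14  10  16  16  21  16  19  12   8  19  20  15  15  17  15  19  13  18  17  18  14  25  28  23  27  24  19  15  17  63 105 119
180 : 144 140 138 140 143 143 123  70  26  13  17  20  14  13   9  18  14  12  16  20  18  16  19  18  19  20  14  14  15  17  19  
[... 4388 characters left out ...]
  73
206 :  85  77  73  63  60  65  64  73  92  95  93  78  85 118 117 122 123 126 134 137 137 137 141 143 142 141 140 140 139 141 132 103  64  63  61  66  66  68  69  70  71  74
207 :  72  65  63  54  59  71  69  74  90  98  88  72  90 122 122 125 125 130 133 136 138 140 142 142 141 140 138 137 140 141 141 142 129  87  64  66  65  67  68  65  72  69
208 :  70  62  55  50  86  99  66  80  91  96  88  73  93 120 123 126 127 131 135 139 139 138 139 140 140 140 140 141 142 142 142 138 139 129 103  72  67  66  66  67  71  69
209 :  60  52  56  93 118 104  68  88  97  94  88  71  91 121 126 130 131 131 132 138 139 140 141 141 143 142 142 143 141 139 140 140 141 141 140 133 105  78  67  66  66  70
```

send_rows --increments '[[[0, 0, 0, 0], [0, 0, 0, 0], [0, 0, 0, 0], [0, 0, 0, 0]]]' --fingers 0 --force 80

```text
t: 14.6
position: [578.9, 91.8, 146.9]
ee_rot: [[0.571, 0.821, -0.0], [0.821, -0.571, -0.0], [-0.0, -0.0, -1.0]]
contact_force: [-0.6, -0.2, 0.8]
finger_gap: 20.1
grip_force: 79.1
```

```bash
python3 st.py
```

```text
t 14.6 s -26.6 lat -0.0 z+6.6 23.5 F along h [ 0.5 -0.4  0.8] M [-0.1  0.1 -0.1] 20.085382264814623 79.1007936000824
```

send_rows --increments '[[[0, 0, -0.1, 0], [-0.1, 0, -0.1, 0], [-0.3, 0, 0.0, 0], [-0.4, 0, 0.1, 0], [-0.4, 0, 0.1, 0]]]'

```text
t: 15.22
position: [578.0, 90.4, 147.4]
ee_rot: [[0.57, 0.821, 0.004], [0.821, -0.57, 0.004], [0.006, 0.001, -1.0]]
contact_force: [2.4, 6.6, 4.8]
finger_gap: 20.2
grip_force: 79.8
```

```bash
python3 st.py
```

```text
t 15.22 s -24.9 lat 0.1 z+6.6 24.0 F along h [-6.8 -1.8  4.8] M [ 1.5 -0.4 -0.1] 20.151977766091882 79.76212978363037
```

send_rows --increments '[[[-0.1, 0, 0.08, 0], [-0.2, 0, 0.15, 0], [-0.3, 0, 0.25, 0], [-0.4, 0, 0.33, 0], [-0.4, 0, 0.33, 0]]]'

```text
t: 15.85
position: [577.9, 90.2, 147.3]
ee_rot: [[0.569, 0.822, 0.01], [0.822, -0.569, 0.011], [0.015, 0.002, -1.0]]
contact_force: [3.4, 15.8, 16.1]
finger_gap: 19.8
grip_force: 81.1
```

```bash
python3 st.py; python3 im.py | awk 'NR==1||/^(18[6-9]|19|20[0-6])/'
```

```text
t 15.85 s -24.6 lat 0.1 z+6.6 23.9 F along h [-14.9  -6.2  16.1] M [ 3.4 -0.5 -0.2] 19.781251323672237 81.11595511436462
     288 289 290 291 292 293 294 295 296 297 298 299 300 301 302 303 304 305 306 307 308 309 310 311 312 313 314 315 316 317 318 319 320 321 322 323 324 325 326 327 328 329
186 : 147 151 152 149 145 143 148 150 153 131  64  16  14  12  17  20  14  16  42  65  70  57  16  17  22  24  25  20  22  38  74  98  94  94  90  93 105 116 126 126 131 134
187 : 145 147 146 142 142 147 152 151 138  88  15  16  19  21  22  22  14  19  43  63  70  59  17  23  24  27  22  28  17  41  71  91  94  87  90  99 111 121 125 127 133 137
188 : 146 144 143 144 151 154 157 157 123  36  20  16  19  14  15  17  16  21  45  63  70  59  19  22  23  23  22  20  26  37  68  86  86  86  92 100 108 115 123 130 134 139
189 : 147 143 143 150 155 153 152 127  62  18  18  10  15  20  14  19  18  28  48  66  64  48  24  19  20  23  25  24  24  49  81  88  87  89  94 101 107 114 122 129 133 138
190 : 144 142 142 144 148 152 148 117  17  18  25  17  17  18  17  18  18  28  49  65  66  47  26  23  23  25 
[... 2147 characters left out ...]
  77
203 :  97  91 116 114  97 130 141 136 122  70  65  69  71  71  89 112 115 119 122 126 131 137 140 138 136 118  70  42  39  29  33  37  49  72  77  71  73  74  76  76  75  74
204 :  94  94  97 100 128 136 107 118 116  95  68  68  69  89 115 115 117 120 123 128 133 140 143 142 142 141 129 111  90  44  37  43  64  75  69  70  72  72  73  73  76  74
205 :  95  91  83  74  96 116  88  75  88  96  91  79  88 114 113 113 117 122 125 132 136 137 140 144 143 140 139 137 131 109  80  70  62  65  67  68  70  72  69  71  73  77
206 :  84  78  72  65  59  61  63  71  91  98  93  75  89 116 119 121 127 128 133 137 135 139 140 141 143 140 141 140 141 141 132 101  66  63  66  67  68  68  70  71  73  72
```

send_rows --increments '[[[-0.3, 0, 0.0, 0], [-0.3, 0, 0.0, 0], [-0.1, 0, 0.3, 0], [-0.25, 0.0, 0.2, 0], [-0.25, 0, 0.2, 0]]]'

```text
t: 16.52
position: [578.1, 90.0, 147.2]
ee_rot: [[0.568, 0.823, 0.015], [0.823, -0.568, 0.015], [0.021, 0.003, -1.0]]
contact_force: [4.9, 21.1, 23.4]
finger_gap: 20.0
grip_force: 81.6
```

```bash
python3 st.py; python3 im.py | awk 'NR==1||/^(18[6-9]|19|20[0-6])/'
```

```text
t 16.52 s -24.7 lat 0.4 z+6.6 23.8 F along h [-20.1  -8.   23.4] M [ 4.7 -0.9 -0.2] 20.01616039286144 81.62370800971985
     288 289 290 291 292 293 294 295 296 297 298 299 300 301 302 303 304 305 306 307 308 309 310 311 312 313 314 315 316 317 318 319 320 321 322 323 324 325 326 327 328 329
186 : 147 149 152 150 147 145 148 150 151 129  62  16  16  13  20  11  13  24  45  63  71  58  16  21  22  21  21  20  22  38  73  97  94  93  90  92 105 115 124 125 130 135
187 : 144 147 145 143 141 147 150 152 136  90  16  15  16  18  11  16  13  22  42  63  72  56  16  22  19  22  24  27  18  37  69  90  89  91  92  97 109 121 125 128 133 137
188 : 145 144 143 143 152 155 155 155 123  37  20  13  12  19  16  15  13  18  42  67  69  59  22  22  24  22  22  26  21  35  66  84  85  86  89 101 110 117 126 127 135 139
189 : 147 145 143 149 154 156 152 127  62  18  13  20  18  14  22  18  24  28  49  66  66  45  21  21  25  22  26  21  23  48  81  88  88  90  95 101 106 114 123 128 134 138
190 : 142 139 141 145 148 150 148 115  17  20  17  17  18  20  20  22  21  28  49  65  64  47  26  23  20  23  
[... 2146 characters left out ...]
  77
203 :  98  93 116 113  97 128 142 137 122  69  64  67  69  72  90 115 114 117 121 124 129 133 137 141 138 118  53  40  39  31  36  35  51  69  75  71  70  74  76  73  75  73
204 :  93  98  93  99 126 136 105 121 115  96  68  67  72  92 114 115 116 118 123 129 136 138 141 144 141 140 131 110  92  43  38  40  64  74  69  70  70  73  75  74  76  73
205 :  94  91  81  76  94 116  88  77  88  95  91  83  89 115 114 116 117 121 126 130 134 138 141 143 143 142 140 139 129 104  71  61  62  63  69  67  70  69  73  74  73  74
206 :  85  77  71  65  58  63  67  73  90  98  92  76  88 116 119 121 125 129 135 137 137 136 141 141 143 142 139 138 140 140 133 105  65  62  63  65  67  70  73  73  71  73
```

send_rows --increments '[[[0.8, 0, -0.65, 0], [1.6, 0, -1.3, 0], [2.5, 0, -2.1, 0], [3.4, 0, -2.8, 0], [3.4, 0, -2.8, 0]]]'

```text
t: 17.2
position: [593.0, 112.0, 169.0]
ee_rot: [[0.571, 0.821, 0.001], [0.821, -0.571, 0.001], [0.001, 0.0, -1.0]]
contact_force: [0.2, 1.0, -1.0]
finger_gap: 20.1
grip_force: 79.1
```

```bash
python3 st.py
```

```text
t 17.2 s -51.2 lat 0.1 z+6.6 45.6 F along h [-0.9 -0.4 -1. ] M [ 0.3 -0.1 -0. ] 20.059971550875694 79.1218650341034
```

send_rows --increments '[[[1.0, 0, -0.84, 0], [2.2, 0, -1.85, 0], [3.6, 0, -3.0, 0], [4.6, 0, -3.86, 0], [4.6, 0, -3.86, 0]]]'

```text
t: 17.82
position: [619.4, 149.9, 207.9]
ee_rot: [[0.57, 0.821, 0.001], [0.821, -0.57, 0.001], [0.001, 0.001, -1.0]]
contact_force: [0.0, 0.8, -0.3]
finger_gap: 19.7
grip_force: 79.1
```

send_rows --increments '[[[1.2, 0, -1.0, 0], [2.6, 0, -2.2, 0], [4.2, 0, -3.5, 0], [5.4, 0, -4.5, 0], [5.4, 0, -4.5, 0]]]'

```text
t: 18.45
position: [649.9, 193.5, 252.4]
ee_rot: [[0.571, 0.821, 0.001], [0.821, -0.571, -0.0], [0.0, 0.001, -1.0]]
contact_force: [0.3, 0.1, -1.2]
finger_gap: 19.9
grip_force: 78.9
```

```bash
python3 st.py
python3 - <<'E'
from m import *
f=frame("side"); s=robot.state(); T=np.array(s["position"])+[0,0,6.6]; h=np.array([-.571,-.821,0])
for q in("dipstick_grip","dipstick_shoulder","dipstick_tip"):
    for k in robot.pinpoint("side",q)[:3]: print(q,(np.array(k["position"])*[W,H]).round(1),round(k["score"],2))
for ph in (30,35,40,45):
    c,sn=np.cos(np.radians(ph)),np.sin(np.radians(ph)); print(ph,proj(f,[T+d*(h*c-np.array([0,0,sn])) for d in(32,60,106,142)]).round(1).tolist())
E
```

```text
t 18.45 s -150.6 lat 0.2 z+6.6 129.0 F along h [-0.3  0.2 -1.2] M [ 0. -0.  0.] 19.87639767112048 78.93760800361633
dipstick_grip [296.5 378. ] 0.95
dipstick_grip [243.  156.1] 0.83
dipstick_shoulder [258.9 167.1] 0.84
dipstick_shoulder [281.4 374.7] 0.57
dipstick_tip [300.7 188.7] 0.88
dipstick_tip [218.  358.5] 0.77
dipstick_tip [246.  156.9] 0.24
30 [[259.9, 159.6], [272.7, 163.8], [292.8, 170.3], [307.8, 175.2]]
35 [[259.2, 161.0], [271.3, 166.4], [290.4, 174.8], [304.6, 181.0]]
40 [[258.3, 162.4], [269.8, 168.9], [287.7, 179.1], [301.0, 186.6]]
45 [[257.4, 163.7], [268.0, 171.3], [284.6, 183.2], [297.0, 192.0]]
```

send_rows --increments '[[[-1, -4, 0, -2], [-2.2, -9, 2, -5], [-3.4, -13.5, 6, -9], [-4.4, -17.4, 11, -11.3], [-4.4, -17.4, 13.0, -11.3]]]' --force 30

```text
t: 19.27
position: [476.5, 255.4, 118.9]
ee_rot: [[0.397, 0.918, -0.005], [0.918, -0.397, -0.003], [-0.005, -0.004, -1.0]]
contact_force: [0.4, -0.4, -1.4]
finger_gap: 19.9
grip_force: 79.0
```

send_rows --increments '[[[0, 0, 0, 0], [0, 0, 0, 0]]]'

```text
t: 19.52
position: [482.4, 256.6, 123.5]
ee_rot: [[0.4, 0.917, 0.002], [0.917, -0.4, 0.001], [0.001, 0.001, -1.0]]
contact_force: [0.3, 0.3, -0.4]
finger_gap: 19.9
grip_force: 79.0
```

```bash
python3 go.py 482 256 100 66.5
python3 - <<'E'
from m import *
f=frame("side"); s=robot.state(); T=np.array(s["position"])+[0,0,6.6]; h=np.array([-.399,-.917,0])
for q in("dipstick_shoulder","dipstick_tip"):
    for k in robot.pinpoint("side",q)[:3]: print(q,(np.array(k["position"])*[W,H]).round(1),round(k["score"],2))
for ph in (35,40,45):
    c,sn=np.cos(np.radians(ph)),np.sin(np.radians(ph)); print(ph,proj(f,[T+d*(h*c-np.array([0,0,sn])) for d in(32,60,106,142)]).round(1).tolist())
E
```

```text
t 19.52 p [482.4 256.6 123.5] yaw 66.4 F [ 0.3  0.3 -0.4] M [ 0.04 -0.04 -0.01] gap 19.9 79.0 q6 2.47 tilt [ 0.002  0.001 -1.   ] -> rows [-0.07 -0.02  2.35] -0.1
dipstick_shoulder [280.4 375.6] 0.91
dipstick_shoulder [329.1 270.2] 0.84
dipstick_tip [357.1 281.5] 0.86
dipstick_tip [218.3 355.5] 0.69
dipstick_tip [292.1 204. ] 0.25
35 [[328.4, 265.3], [338.1, 267.6], [353.1, 271.2], [364.1, 273.8]]
40 [[327.7, 266.8], [336.6, 270.3], [350.5, 275.7], [360.8, 279.7]]
45 [[326.8, 268.2], [335.0, 272.9], [347.8, 280.2], [357.2, 285.5]]
```

send_rows --increments '[[[0, 0, 2.0, 0], [0, 0, 3.4, 0], [0.5, 0, 4.3, 0], [1.0, 0, 5.0, 0], [1.4, 0, 5.7, 0]]]'

```text
t: 20.3
position: [487.6, 269.9, 65.4]
ee_rot: [[0.399, 0.917, 0.001], [0.917, -0.399, 0.0], [0.001, 0.001, -1.0]]
contact_force: [-1.5, -3.2, 3.3]
finger_gap: 19.9
grip_force: 80.1
```

```bash
python3 go.py 482 256 44 66.5
```

```text
t 20.3 p [487.6 269.9  65.4] yaw 66.5 F [-1.5 -3.2  3.3] M [-1.05  0.78 -0.15] gap 19.9 80.1 q6 2.49 tilt [ 0.001  0.    -1.   ] -> rows [-1.5   0.05  2.14] -0.0
```

Pivoting with small forces (about 4 N). Continue down.

send_rows --increments '[[[0.4, 0, 0.8, 0], [0.75, 0, 1.5, 0], [1.05, 0, 2.2, 0], [1.3, 0, 2.9, 0], [1.5, 0, 3.5, 0]]]'

```text
t: 20.92
position: [493.0, 283.2, 29.6]
ee_rot: [[0.399, 0.917, -0.0], [0.917, -0.399, -0.0], [-0.0, -0.0, -1.0]]
contact_force: [-2.4, -2.1, 3.9]
finger_gap: 19.9
grip_force: 81.7
```

send_rows --increments '[[[0.1, 0, 0.7, 0], [0.2, 0, 1.3, 0], [0.25, 0, 1.8, 0], [0.3, 0, 2.2, 0], [0.3, 0, 2.2, 0]]]'

```text
t: 21.55
position: [494.1, 286.0, 7.8]
ee_rot: [[0.399, 0.917, -0.001], [0.917, -0.399, 0.0], [-0.0, -0.001, -1.0]]
contact_force: [-1.7, -0.3, 1.2]
finger_gap: 20.2
grip_force: 81.8
```

```bash
python3 go.py 496 286 4 66.5
```

```text
t 21.55 p [494.1 286.    7.8] yaw 66.5 F [-1.7 -0.3  1.2] M [-0.28  0.46 -0.2 ] gap 20.2 81.8 q6 2.51 tilt [-0.001  0.    -1.   ] -> rows [0.08 0.18 0.38] -0.0
```

send_rows --increments '[[[0, 0, 0.2, 0], [0, 0, 0.4, 0], [0, 0, 0.4, 0]]]'

```text
t: 21.92
position: [494.8, 286.3, 5.9]
ee_rot: [[0.399, 0.917, 0.002], [0.917, -0.399, 0.001], [0.002, 0.001, -1.0]]
contact_force: [-3.7, -1.8, 12.7]
finger_gap: 19.8
grip_force: 83.2
```

```bash
python3 go.py 496 286 4 66.5
```

```text
t 21.93 p [494.8 286.3   5.9] yaw 66.5 F [-3.7 -1.8 12.7] M [-0.82  1.09 -0.05] gap 19.8 83.2 q6 2.51 tilt [ 0.002  0.001 -1.   ] -> rows [0.02 0.12 0.19] -0.0
```

send_rows --increments '[[[0, 0, 0, 0], [0, 0, 0, 0], [0, 0, 0.1, 0], [0, 0, 0.1, 0]]]' --fingers 45

```text
t: 22.42
position: [494.2, 285.9, 2.8]
ee_rot: [[0.399, 0.917, -0.0], [0.917, -0.399, -0.0], [-0.0, -0.0, -1.0]]
contact_force: [0.1, 0.4, 0.1]
finger_gap: 38.3
grip_force: 0.0
```

```bash
python3 go.py 496 286 2.5 66.5
python3 - <<'E'
from m import *
f=frame("side"); s=robot.state(); T=np.array(s["position"]); T[2]=9; h=np.array([-.399,-.917,0])
for q in("dipstick_grip","dipstick_shoulder","dipstick_tip"):
    for k in robot.pinpoint("side",q)[:3]:
        uv=np.array(k["position"])*[W,H]; print(q,uv.round(1),round(k["score"],2),on_z(f,uv,9))
print(proj(f,[T+d*h for d in(0,28,138)]).round(1).tolist())
E
```

```text
t 22.43 p [494.2 285.9   2.8] yaw 66.5 F [0.1 0.4 0.1] M [-0.02  0.02  0.02] gap 38.3 0.0 q6 2.51 tilt [-0. -0. -1.] -> rows [0.09 0.16 0.03] -0.0
dipstick_grip [297.2 379.9] 0.88 [447.9 397.9   9. ]
dipstick_shoulder [279.2 375.5] 0.92 [477.2 402.3   9. ]
dipstick_tip [361.8 292.7] 0.82 [435.9 155.8   9. ]
dipstick_tip [217.9 357.6] 0.67 [583.8 412.3   9. ]
[[302.2, 326.4], [314.5, 319.3], [359.4, 293.3]]
```

send_rows --increments '[[[-0.4, 0, 0, 0], [-0.8, 0, 0, 0], [-0.8, 0, 0, 0]]]'

```text
t: 23.0
position: [490.9, 278.2, 3.2]
ee_rot: [[0.399, 0.917, -0.0], [0.917, -0.399, -0.0], [-0.0, -0.0, -1.0]]
contact_force: [0.2, -0.6, -0.7]
finger_gap: 38.4
grip_force: 0.0
```

send_rows --increments '[[[0, 0, 0, 0], [0, 0, 0, 0], [0, 0, 0, 0], [0, 0, 0, 0], [0, 0, 0, 0]]]' --fingers 0 --force 70

```text
t: 23.62
position: [491.3, 278.7, 3.6]
ee_rot: [[0.399, 0.917, 0.001], [0.917, -0.399, 0.0], [0.0, 0.0, -1.0]]
contact_force: [-0.6, -1.0, 5.2]
finger_gap: 20.4
grip_force: 70.3
```

send_rows --increments '[[[0, 0, -3, 0], [0, 0, -9, 0], [0, 0, -15, 0], [0, 0, -21, 0], [0, 0, -27, 0]]]'

```text
t: 24.25
position: [490.8, 278.5, 274.7]
ee_rot: [[0.399, 0.917, -0.0], [0.917, -0.399, -0.0], [-0.0, -0.0, -1.0]]
contact_force: [2.1, 0.4, -0.6]
finger_gap: 19.8
grip_force: 69.7
```

send_rows --increments '[[[0, 0, -3, 0], [0, 0, -4, 0], [0, 0, -4, 0], [0, 0, -4, 0], [0, 0, -4, 0]]]'

```text
t: 24.88
position: [490.7, 278.4, 311.6]
ee_rot: [[0.399, 0.917, -0.002], [0.917, -0.399, -0.001], [-0.002, -0.002, -1.0]]
contact_force: [0.0, 0.5, -0.6]
finger_gap: 20.2
grip_force: 69.7
```

```bash
python3 go.py 496 286 310 66.5
python3 - <<'E'
from m import *
f=frame("side"); s=robot.state(); h=np.array([-.399,-.917,0])
T=np.array(s["position"])+[0,0,6.5]
for q in("dipstick_grip","dipstick_shoulder","dipstick_tip"):
    for k in robot.pinpoint("side",q)[:3]:
        uv=np.array(k["position"])*[W,H]; print(q,uv.round(1),round(k["score"],2),on_z(f,uv,T[2]).round(0))
for ph in(-3,0,3):
    c,sn=np.cos(np.radians(ph)),np.sin(np.radians(ph)); print(ph,proj(f,[T+d*(h*c-np.array([0,0,sn])) for d in(0,28,75,100,138)]).round(1).tolist())
x=proj(f,[T+h*75])[0].astype(int); print(x)
# vertical centre of rod by depth in columns
for u in range(x[0]-12,x[0]+40,4):
    r=np.arange(x[1]-30,x[1]+30); D=f["depth"][r,u]; k=(D>0)&(D<1000); print(u,r[k].mean() if k.any() else None,k.sum(),end="; ")
E
```

```text
t 24.88 p [490.7 278.4 311.6] yaw 66.5 F [ 0.   0.5 -0.6] M [-0.01  0.03 -0.03] gap 20.2 69.7 q6 2.5 tilt [-0.002 -0.001 -1.   ] -> rows [0.91 0.18 0.16] -0.0
dipstick_grip [296.6 380.6] 0.88 [323. 650. 318.]
dipstick_grip [311.4 162.7] 0.6 [489. 272. 318.]
dipstick_shoulder [284.2 373.3] 0.84 [337. 648. 318.]
dipstick_tip [215.7 356.5] 0.97 [403. 657. 318.]
dipstick_tip [378.3 142. ] 0.96 [426. 164. 318.]
dipstick_tip [316.7 199.8] 0.6 [438. 362. 318.]
-3 [[308.2, 164.2], [322.7, 157.6], [346.2, 146.9], [358.1, 141.5], [375.7, 133.5]]
0 [[308.2, 164.2], [322.7, 158.5], [346.1, 149.3], [358.0, 144.6], [375.4, 137.7]]
3 [[308.2, 164.2], [322.7, 159.4], [345.9, 151.7], [357.7, 147.7], [375.0, 142.0]]
[346 149]
334 137.65714285714284 35; 338 133.08 25; 342 131.5 18; 346 132.36363636363637 11; 350 149.5 4; 354 147.5 4; 358 146.0 5; 362 144.5 4; 366 142.5 4; 370 141.5 4; 374 139.5 4; 378 138.5 2; 382 None 0;
```

```bash
python3 -c "
from plant import robot
print(robot.hand_in())"
```

```text
the job is handed in; nothing more can be done
None
```

I handed the job in at about 25 s, with the dipstick pushed home against a firm stop (about 30 N, no further movement), drawn right out, and held level to within about half a degree, about 31 cm above the bench; to level it I set it down on the bench and gripped it again, and the tub, tape measure and pliers were never approached.

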